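# Key a disc milling cutter onto its arbor

### The job

The disc milling cutter on the stub arbor is sitting up on the arbor's key instead of down on the shoulder. With a fingertip push it round on the arbor, either way, until its keyway stands over the key, then press it straight down until it is fully home on the shoulder, and take the hand away. Do not lift the cutter, and leave the other things on the bench where they are.

Things in the scene. Friction and masses are not known exactly. Their poses are not given: they have to be found in the camera images.
- fixture: Bench fixture with a dark stub arbor upright in it, one rigid piece fixed to the table: base plate 130 x 110 mm, 12 high, block 92 x 92 mm up to 82 mm, ring to 90, arbor flange 63 mm diameter to 118, collar 56 mm diameter to the shoulder at 140 mm, then a 40 mm spigot that passes through the cutter and ends at 174 mm. Origin on the arbor's axis at table height; x points from the axis to the key.
- shoulder (a point): Point on the arbor's axis at the height of the shoulder (140 mm above the table), on which the cutter's underside must come to lie. Axes as fixture.
- key_top (a point): Top of the arbor's key, 19.5 mm from the axis: a bright key 10 mm wide with a rounded upper end, standing 10 mm above the shoulder and 4 mm out of the spigot. Above it the spigot has a groove 10 mm wide and 5 mm deep up to its end and a white paint line on the spigot's end face, from 9 to 15 mm off the axis, points to the key. Axes as fixture.
- cutter_face (a point): Point on the cutter's axis (also the arbor's) in the upper face of its hub; x points to the middle of its keyway. Steel disc, 125 mm diameter, 0.85 kg: bright hub ring 57 mm diameter, 14 mm thick; dark flat web 1 mm lower, out to 44 mm radius; six teeth out to 62 mm. Slides on the spigot with a snug fit that carries its weight: with keyway over key, 4 to 7 N down anywhere on its face moves it.
- keyway (a point): Middle of the cutter's keyway in the hub's upper face, 22.5 mm from the axis: a notch in the edge of the bore, right through the hub, 12 mm wide, its floor 24.5 mm from the axis. A white paint line on the dark web, 30 to 43 mm off the axis, lies in line with it. Axes as cutter_face.
- gullet (a point): Middle of one open gap between teeth, in line with the keyway, 53 mm from the axis, half-way through the cutter's thickness. Six such gaps at 0, 60, 120 ... degrees, about 36 mm wide, 18 mm deep, nothing below: a fingertip fits in from above and pushes a tooth. Teeth (19 mm wide, 12 thick, gold insert 2 mm proud on one side) at 30, 90 ... degrees. Turns either way, 0.06 N m drag, stays where left.
- cutter (a joint): Height of the cutter's underside above the arbor's shoulder, in m: 0 when fully home, about 0.010 at the start, when it sits on top of the key.
- spacer_center (a point): Loose steel spacer ring, 57 mm outside, 41 mm inside, 10 mm high, lying near the fixture. Its centre. Leave alone.
- screw_center (a point): Loose dark arbor screw standing on its head near the fixture: head 50 mm diameter and 10 mm high, shank 20 mm diameter, 44 mm high in all. Half-way up its axis. Leave alone.
- wrench_grip (a point): Loose steel wrench, 190 mm long, lying flat on the robot's side of the fixture. A point on its handle. Leave alone.
- box_green: Loose green insert box, 68 x 36 x 20 mm. Centre of its underside. Leave alone.
- box_orange: Loose orange insert box, 68 x 36 x 20 mm. Centre of its underside. Leave alone.
- box_blue: Loose blue insert box, 68 x 36 x 20 mm. Centre of its underside. Leave alone.
- driver_grip (a point): Loose screwdriver with a red handle, 200 mm long, lying. A point on its handle. Leave alone.
- oil: Loose yellow oil bottle with a red cap, 54 mm diameter, 150 mm high, upright. Centre of its underside. Leave alone.

How it is judged (in metres and radians):
At the end, for the whole second after the job is handed in: The cutter is fully home: its underside within 1.5 mm of the arbor's shoulder, with the keyway round the key (keyway and key within 8 mm and 0.12 rad of each other in plan), at rest (value of joint cutter below 0.0015 m and angle between the x axis of cutter_face and the x axis of shoulder, either way round below 0.12 rad and horizontal distance between keyway and key_top below 0.008 m and velocity of joint cutter below 0.005 m/s); the robot touches nothing.
It fails at once if the cutter was lifted: raised more than 5 mm above where it sat on the key (value of joint cutter above 0.0151 m).
It fails at once if another thing on the bench was moved by more than 20 mm (distance of any of spacer_center, screw_center, wrench_grip, box_green, box_orange, box_blue, driver_grip, oil from where it was at the start of the episode above 0.02 m).
It also fails if it takes over 64 s, if anything falls off the work surface, if the arm or the gripper's body presses on something with over 40 N, if the wrist force passes 120 N, or if a joint passes its speed limit or range.

### The arm

A 6-joint arm with a two-finger parallel gripper is mounted at the origin on the work surface. World frame = base frame: x ahead of the robot, y to its left, z up, the work surface at z = 0. Lengths are in mm, angles in rad, forces in N, time in s.
With the tool pointing down it reaches from about 350 to 875 mm from the base axis. Payload 4.2 kg.
Tool frame: the origin (TCP) lies at the very end of the fingers, on their centre line; the grasp point (between the pads) lies 19 mm behind it; z points along the fingers, y is the direction in which the jaws open and shut (so a half turn about z gives the same grasp; the last joint's range is limited). The gripper opens to 85 mm and grips with 20 to 120 N. Pads are 22 mm wide; open, the fingers measure 114 mm over their backs; the gripper's body (76 mm by 85 mm) begins 54 mm behind the grasp point. The pads swing forward as they close: fully open they stand 13 mm farther back than shut.
Start: joints at [1.559, 0.385, 0.008, 0, -1.194, -0.259], TCP at [167.157, 602.211, 231.312] pointing down, gripper open.
Joint ranges: [-3.14, 3.14], [-1.21, 2.06], [-1.07, 1.41], [-3.16, 2.05], [-2.99, -0.16], [-3.1, 3.1]. Speed limits (rad/s): [2.79, 2.79, 3.14, 3.14, 3.14, 3.14].

### API

Orientations are given as a unit quaternion [x, y, z, w].
In Python, from bench import arm, optics, job gives the robot as it stands.
- The arm moves only by the tool send_rows, never from a script. Its argument "steps" is a list that holds one entry, the list of rows, each a list of 5 numbers: the shift along the tool's x, y, z in cm, then the turn about the tool's z in rad, then the opening, from 0 (shut) to 1 (fully open). A call has 1 to 10 rows; each row shifts and turns the pose as measured when the row begins, along the tool's axes as they then stand; what a row does not reach is not made up. A row lasts 1/12 s, in which the tool goes at most 41.7 mm and 7.16 degrees, less where a joint would pass 70% of its speed; a pose out of reach is approached as far as the arm can. A call with a gripper value outside its range is refused whole. The fingers move at their own pace and stop on an object; the grip force is fixed at half the most. Time passes only in rows, so rows that do not move let the fingers close. It gives the time, the measured TCP pose, the force and the opening at its end, in the units of the state.
- arm.read_state(): the state, without advancing time (a new reading comes with each control period).
- optics.get_image(name): name is "scene" or "top" or "wrist"; returns (picture, depth): 480x640x3 uint8, blue, green, red; 480x640 float32, mm along the optical axis (not along the pixel's ray), 0 where there is no reading.
- optics.get_calibration(name): a dict with "K" (3x3 intrinsics, pixels), "k1" (the pictures are not rectified: a ray, as slopes to the right and down, at radius r is drawn at 1 + k1 r^2 times it, then the intrinsics apply), "rvec" (rotation vector, rad) and "tvec" (3), from world to camera coordinates, as OpenCV has them; the wrist camera has in their place "hand_eye" (4x4, takes a point from camera to tool coordinates, whose origin is the TCP and whose axes are the flange's). Camera axes: x right, y down, z forward; pixel columns grow to the right and rows downward; lengths in mm; the calibration is good to about 2 mm. A picture is of the moment at which its call begins: read the wrist's pose just before it. get_calibration takes no time and is no camera call.
- job.job_done(): hands the job in, once; it reports no verdict.
The state is a dict: "clock": time; "joints": joint angles; "joint_vel": joint speeds; "joint_efforts": joint torques, N m; "position": TCP position; "ee_rot": TCP orientation; "contact_force": force on the tool from outside, world axes, zero at the start; "wrist_torque": the same for the moment, N m; "gripper_width": finger opening in mm.
Only numpy, scipy, OpenCV 4.12 (cv2) and the standard library are available. Lean on these libraries where they do the work, as an engineer would, in place of code of your own. Each camera call takes 0.05 s, during which the arm holds its last target. There are 200 camera calls.

## Working session

There is one attempt and no reset: what is moved stays moved. The work goes in short steps, Python scripts to look and compute and a tool call to move; the robot and the scene stay as the last step left them, time stands still between calls to the robot, and variables do not carry over. Pictures are saved under pics/ and viewed, about 8 in all and at most 12, crops included, and the job is handed in when it is done.

Besides the shell and the picture viewer there is one more tool, called after "Request:" as a command line: name --argument value ..., lists and objects as JSON in quotes. send_rows: Moves the arm, as the interface text tells. Its arguments: {"type":"object","properties":{"steps":{"type":"array","items":{"type":"array","items":{"type":"array","items":{"type":"number"}}}}},"required":["steps"]}

```bash
mkdir -p pics; cat > h.py <<'E'
import numpy as np, cv2
from bench import arm, optics, job
from scipy.spatial.transform import Rotation as R
def cam(name):
    c=optics.get_calibration(name)
    K=np.array(c["K"],float);k1=c["k1"]
    if name=="wrist":
        s=arm.read_state();T=np.eye(4);T[:3,:3]=R.from_quat(s["ee_rot"]).as_matrix();T[:3,3]=s["position"]
        M=T@np.array(c["hand_eye"])
    else:
        M=np.eye(4);r=R.from_rotvec(np.ravel(c["rvec"])).as_matrix();M[:3,:3]=r.T;M[:3,3]=-r.T@np.ravel(c["tvec"])
    return K,k1,M
def ray2plane(C,uv,z):
    K,k1,M=C
    uv=np.array(uv,float).reshape(-1,1,2)
    p=cv2.undistortPoints(uv,K,np.array([k1,0,0,0.]))[:,0]
    d=np.c_[p,np.ones(len(p))]@M[:3,:3].T
    t=(z-M[2,3])/d[:,2]
    return M[:3,3]+d*t[:,None]
def proj(C,P):
    K,k1,M=C
    q=(np.atleast_2d(P)-M[:3,3])@M[:3,:3]
    return cv2.projectPoints(q.reshape(-1,1,3),np.zeros(3),np.zeros(3),K,np.array([k1,0,0,0.]))[0][:,0]
E
python3 - <<'E'
from h import *
s=arm.read_state();print(s)
for n in("top","scene","wrist"):
    C=cam(n);im,d=optics.get_image(n);cv2.imwrite(f"pics/{n}0.png",im);np.save(f"pics/{n}0d.npy",d);print(n,C[2].round(3).tolist(),C[0][0,0],C[1])
a=cv2.imread("pics/top0.png");b=cv2.imread("pics/scene0.png")
E
```

```text
{'clock': 0.0, 'joints': array([ 1.55859196e+00,  3.85547495e-01,  6.62393042e-03, -5.47601232e-04,
       -1.19396313e+00, -2.58616120e-01]), 'joint_vel': array([-1.67912681e-04, -4.11956441e-04,  7.51601447e-05,  9.13850525e-06,
       -1.68794450e-03, -1.69397568e-03]), 'joint_efforts': array([-7.63120879e-04, -3.92291343e+01,  1.88400096e+01,  4.18621704e+00,
       -4.65190649e-03, -5.11466538e-06]), 'position': array([167.00366285, 601.67092071, 230.21908107]), 'ee_rot': array([ 9.90831817e-01, -1.35096827e-01, -1.24107588e-04,  1.06853536e-03]), 'contact_force': array([ 0.42190684,  0.05164638, -0.5464379 ]), 'wrist_torque': array([-0.02625528,  0.02214415, -0.05549286]), 'gripper_width': 85.53000129987952}
top [[-0.017, -0.996, 0.085, 388.337], [-1.0, 0.016, -0.003, -6.067], [0.002, -0.085, -0.996, 1344.564], [0.0, 0.0, 0.0, 1.0]] 457.8478125850723 0.03944934248101874
scene [[0.119, 0.681, -0.723, 1377.363], [0.993, -0.073, 0.095, -104.336], [0.012, -0.729, -0.685, 945.275], [0.0, 0.0, 0.0, 1.0]] 544.4922574468077 -0.03425533485684072
wrist [[-0.267, -0.924, -0.275, 235.883], [-0.964, 0.257, 0.075, 582.457], [0.002, 0.285, -0.959, 374.022], [0.0, 0.0, 0.0, 1.0]] 389.87821556312144 -0.019203622707523956
```

View pics/top0.png

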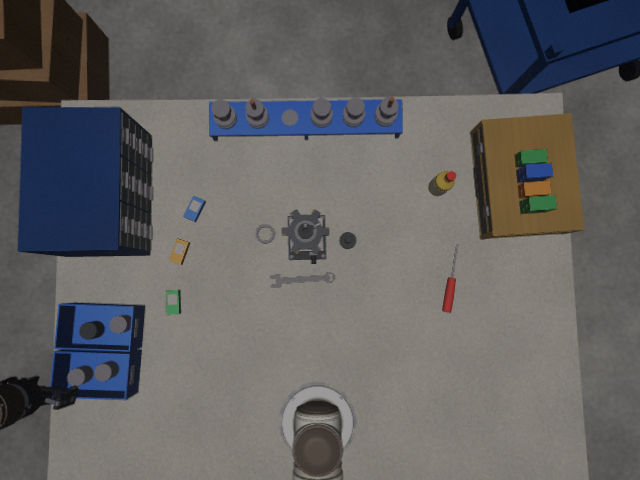

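View pics/scene0.png

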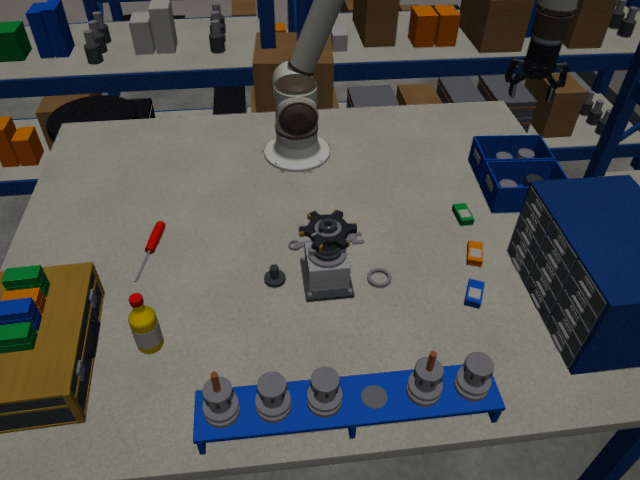

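The top view shows the cutter at about (306,232) and the gripper at bottom left. The scene view shows the cutter at about (328,230). Next I measure the axis and zoom in.

```bash
python3 - <<'E'
from h import *
a=cv2.imread("pics/top0.png");b=cv2.imread("pics/scene0.png")
p=cv2.resize(a[202:267,275:340],(520,520),interpolation=cv2.INTER_CUBIC)
q=cv2.resize(b[205:270,295:360],(520,520),interpolation=cv2.INTER_CUBIC)
im=np.hstack([p,q]);im=cv2.resize(im,(800,400));cv2.imwrite("pics/z1.png",np.clip(im*1.7,0,255).astype('u1'))
C=cam("top");print(ray2plane(C,[[306,232],[307,231]],174))
d=np.load("pics/top0d.npy");print(d[225:242:2,296:318:2].round(0))
E
```

```text
[[521.18342648  20.67535125 174.        ]
 [523.72834335  18.06612448 174.        ]]
[[1193. 1190. 1189. 1178. 1178. 1182. 1178. 1181. 1204. 1189. 1192.]
 [1188. 1192. 1177. 1183. 1181. 1178. 1180. 1177. 1181. 1200. 1193.]
 [1192. 1178. 1175. 1175. 1193. 1194. 1197. 1182. 1173. 1192. 1189.]
 [1190. 1184. 1179. 1177. 1196. 1193. 1194. 1173. 1180. 1187. 1189.]
 [1186. 1191. 1177. 1176. 1189. 1196. 1176. 1179. 1174. 1187. 1182.]
 [1188. 1187. 1177. 1181. 1180. 1174. 1183. 1180. 1187. 1185. 1188.]
 [1186. 1190. 1187. 1179. 1175. 1175. 1176. 1181. 1187. 1185. 1186.]
 [1188. 1189. 1184. 1188. 1184. 1185. 1187. 1184. 1185. 1188. 1189.]
 [1184. 1185. 1186. 1190. 1193. 1187. 1184. 1186. 1186. 1188. 1188.]]
```

View pics/z1.png

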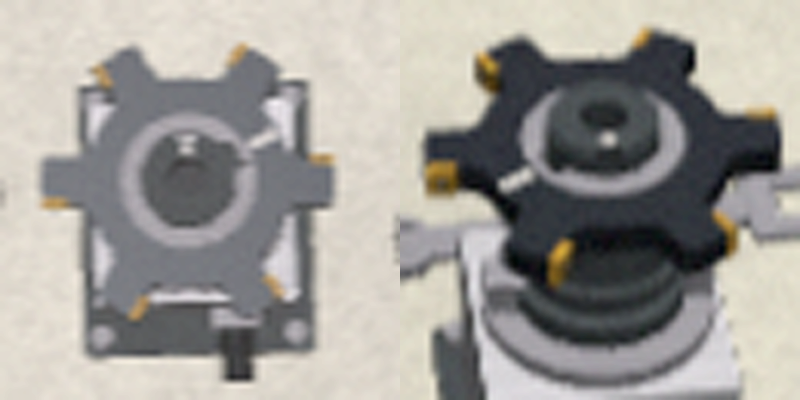

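The zoom puts the top-view centre near (305.4,231.3). The key line points to world +x, and the keyway line is at about −62°. So I need about +62° counter-clockwise. I'll hover near the gullet at about −122° with the fingers shut.

Request:
send_rows --steps '[[[2.4, 2.6, 0, 0, 0], [2.4, 2.6, 0, 0, 0], [2.4, 2.6, 0, 0, 0], [2.4, 2.6, 0, 0, 0], [2.4, 2.6, 0, 0, 0], [2.4, 2.6, 0, 0, 0], [2.4, 2.6, 0, 0, 0], [2.4, 2.6, 0, 0, 0], [2.4, 2.6, 0, 0, 0], [2.4, 2.6, 0, 0, 0]]]'

```text
clock: 0.98
position: [331.1, 277.4, 226.1]
ee_rot: [0.992, -0.13, -0.001, 0.004]
contact_force: [0.9, -0.0, 0.1]
gripper_width: -0.1
```

Request:
send_rows --steps '[[[2.4, 2.6, 0, 0, 0], [2.4, 2.6, 0, 0, 0], [2.4, 2.6, 0, 0, 0], [2.4, 2.6, 0, 0, 0], [2.4, 2.6, 0, 0, 0], [2.4, 2.6, 0, 0, 0], [2.4, 2.6, 0, 0, 0], [2.4, 2.6, 0, 0, 0], [0, 0, 0, 0, 0], [0, 0, 0, 0, 0]]]'

```text
clock: 1.82
position: [467.0, 6.7, 227.4]
ee_rot: [0.991, -0.133, -0.001, 0.003]
contact_force: [-0.7, -0.1, 1.3]
gripper_width: 0.4
```

```bash
cat > look.py <<'E'
from h import *; import sys
n=sys.argv[1]
C=cam("wrist");im,d=optics.get_image("wrist")
np.savez("pics/%s.npz"%n,K=C[0],k1=C[1],M=C[2],d=d);cv2.imwrite("pics/%s.png"%n,im)
E
python3 look.py w1; python3 -c "
from h import *
s=arm.read_state();print(s['position'],R.from_quat(s['ee_rot']).as_matrix().round(3))"
```

```text
[466.84525311   7.17836358 227.34181556] [[ 0.965 -0.263 -0.002]
 [-0.263 -0.965 -0.007]
 [-0.     0.007 -1.   ]]
```

View pics/w1.png

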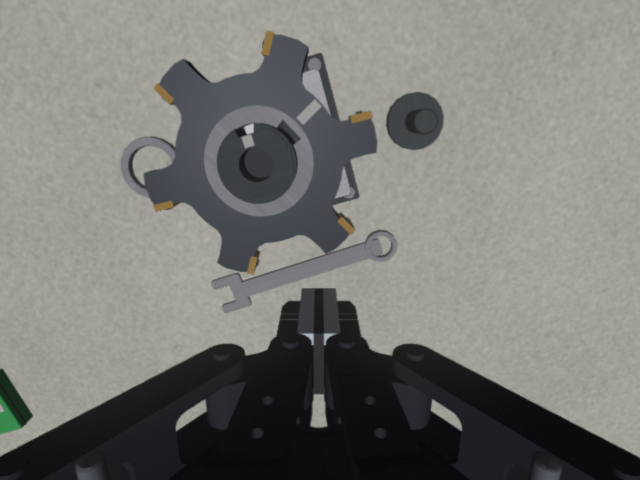

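The wrist view shows the hub ring centred near (258,160), the key's paint line around (248,135) and the keyway's paint line from (300,122) to (320,102). The fingertip is at about (319,290).

```bash
cat > meas.py <<'E'
from h import *; import sys
def meas(n,ctr,hz=164.):
    f=np.load(f"pics/{n}.npz");C=(f["K"],float(f["k1"]),f["M"]);im=cv2.imread(f"pics/{n}.png").astype(int)
    g=im.mean(2)
    # ring outer edge: radial profiles in the plane of the hub
    c=ray2plane(C,[ctr],hz)[0]
    for it in range(3):
        pts=[]
        for a in np.radians(np.arange(0,360,4)):
            r=np.arange(25,32,.25);P=np.c_[c[0]+r*np.cos(a),c[1]+r*np.sin(a),np.full(len(r),hz)]
            v=cv2.remap(g.astype('f4'),*[x.astype('f4').reshape(-1,1) for x in proj(C,P).T],cv2.INTER_LINEAR)[:,0]
            k=np.argmin(np.diff(v[::1]));
            if np.diff(v)[k]<-2: pts.append(P[k,:2])
        pts=np.array(pts);A=np.c_[2*pts,np.ones(len(pts))];s=np.linalg.lstsq(A,(pts**2).sum(1),rcond=None)[0]
        c=np.array([s[0],s[1],hz])
    rad=np.sqrt(s[2]+s[0]**2+s[1]**2)
    out=[]
    for z,r0,r1 in((hz-1,31,42),(174,9.5,14.5)):
        th=np.radians(np.arange(-180,180,.5));r=np.arange(r0,r1,.5)
        P=np.stack([c[0]+r[:,None]*np.cos(th),c[1]+r[:,None]*np.sin(th),np.full((len(r),len(th)),z)],-1).reshape(-1,3)
        uv=proj(C,P).astype('f4');v=cv2.remap(g.astype('f4'),uv[:,0].reshape(-1,1),uv[:,1].reshape(-1,1),cv2.INTER_LINEAR).reshape(len(r),len(th)).mean(0)
        v=cv2.GaussianBlur(np.r_[v,v,v].reshape(1,-1),(0,0),4)[0][len(th):2*len(th)]
        i=v.argmax();w=np.clip(v-(v[i]+np.median(v))/2,0,None);dd=(np.degrees(th)-np.degrees(th[i])+180)%360-180;w[abs(dd)>20]=0
        out.append(np.degrees(th[i])+(w*dd).sum()/w.sum())
    return c,rad,len(pts),out
if __name__=="__main__":
    c,rad,k,o=meas(sys.argv[1],[float(sys.argv[2]),float(sys.argv[3])],float(sys.argv[4]))
    print("axis",c,"r",rad,k,"keyway,key deg",o,"to turn",o[1]-o[0])
E
python3 meas.py w1 258 160 164; python3 - <<'E'
from h import *
f=np.load("pics/w1.npz");C=(f["K"],float(f["k1"]),f["M"]);s=arm.read_state()
print("tip corners",ray2plane(C,[[301,290],[337,290],[301,333],[337,333]],s["position"][2]),proj(C,s["position"]))
E
```

```text
axis [524.32395512  22.72235125 164.        ] r 28.539154394326008 90 keyway,key deg [np.float64(-61.303493651915296), np.float64(1.253903479510778)] to turn 62.55739713142607
tip corners [[475.40471399  11.19727955 227.34181556]
 [471.55589614  -2.70451863 227.34181556]
 [456.74499928  16.56543776 227.34181556]
 [452.74373897   2.16254362 227.34181556]] [[316.34573757 306.25536113]]
```

Request:
send_rows --steps '[[[-0.4, -1.6, 0, 0, 0], [0, 0, 0, -0.09, 0], [0, 0, 0, -0.09, 0], [0, 0, 0, -0.07, 0], [0, 0, 2.0, 0, 0], [0, 0, 1.8, 0, 0], [0, 0, 0, 0, 0], [0, 0, 0, 0, 0]]]'

```text
clock: 2.53
position: [464.2, 31.8, 189.1]
ee_rot: [1.0, 0.005, -0.0, 0.003]
contact_force: [0.2, 0.6, -0.1]
gripper_width: -0.1
```

```bash
cat > rel.py <<'E'
from h import *
s=arm.read_state();p=s["position"];m=R.from_quat(s["ee_rot"]).as_matrix();c=np.array([524.3,22.7])
d=p[:2]-c;a=np.degrees(np.arctan2(d[1],d[0]))%360;xa=np.degrees(np.arctan2(m[1,0],m[0,0]))
print("t",s["clock"],"p",p.round(1),"r",np.hypot(*d).round(1),"az",a.round(1),"xaz",xa.round(1),"tilt",m[:,2].round(3),"F",s["contact_force"].round(1),"j",s["joints"].round(2))
E
python3 rel.py
```

```text
t 2.5333 p [464.2  31.8 189.1] r 60.8 az 171.4 xaz 0.6 tilt [-0.001 -0.005 -1.   ] F [ 0.2  0.6 -0.1] j [ 0.42  0.15 -0.43  0.01 -0.99  1.16]
```

Request:
send_rows --steps '[[[0.3, 0.8, 0, 0, 0], [0, 0, 0, 0, 0], [0, 0, 0, 0, 0]]]'

```text
clock: 2.78
position: [468.1, 24.9, 191.2]
ee_rot: [1.0, 0.007, 0.001, 0.002]
contact_force: [0.5, 0.0, -0.7]
gripper_width: 0.0
```

```bash
python3 rel.py; python3 look.py w2
```

```text
t 2.7833 p [468.1  24.9 191.2] r 56.3 az 177.8 xaz 0.8 tilt [ 0.002 -0.005 -1.   ] F [ 0.5  0.  -0.7] j [ 0.4   0.15 -0.43  0.01 -0.99  1.18]
```

View pics/w2.png

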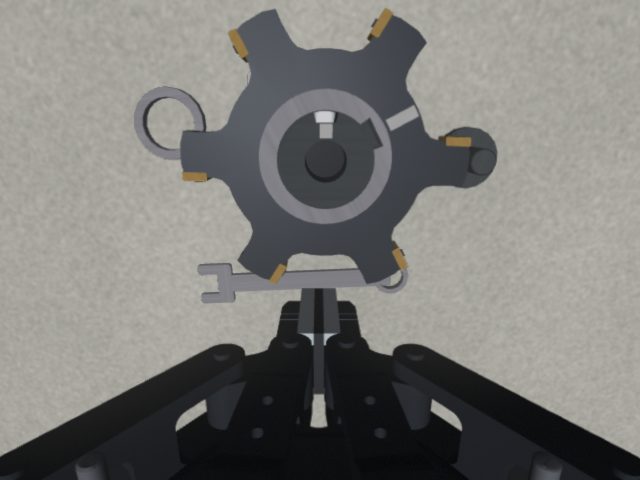

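The fingers are over the robot-side gullet, which opens at about (320,265). I'll move 1.5 mm outward and go down.

Request:
send_rows --steps '[[[-0.15, 0, 0.5, 0, 0], [0, 0, 1.0, 0, 0], [0, 0, 1.0, 0, 0], [0, 0, 0.8, 0, 0], [0, 0, 0.6, 0, 0], [0, 0, 0.3, 0, 0], [0, 0, 0, 0, 0], [0, 0, 0, 0, 0]]]'

```text
clock: 3.5
position: [468.0, 24.5, 148.7]
ee_rot: [1.0, 0.006, 0.004, 0.001]
contact_force: [-1.2, -0.2, 0.0]
gripper_width: -0.2
```

```bash
python3 rel.py
```

```text
t 3.5 p [468.   24.5 148.7] r 56.3 az 178.2 xaz 0.7 tilt [ 0.008 -0.003 -1.   ] F [-1.2 -0.2  0. ] j [ 0.4   0.2  -0.49  0.01 -0.87  1.17]
```

Request:
send_rows --steps '[[[-0.05, 0.4, 0, -0.07, 0], [0.01, 0.4, 0, -0.07, 0], [0.01, 0.4, 0, -0.07, 0], [0.01, 0.4, 0, -0.07, 0], [0.01, 0.4, 0, -0.07, 0], [0.01, 0.4, 0, -0.07, 0], [0, 0, 0, 0, 0]]]'

```text
clock: 4.08
position: [471.5, 1.6, 149.5]
ee_rot: [0.975, 0.224, 0.003, 0.001]
contact_force: [-0.9, -1.1, -0.2]
gripper_width: -0.2
```

```bash
python3 rel.py; python3 look.py w3; python3 meas.py w3 325 160 164
```

```text
t 4.0833 p [471.5   1.6 149.5] r 56.9 az 201.8 xaz 25.9 tilt [ 0.006 -0.    -1.   ] F [-0.9 -1.1 -0.2] j [ 0.35  0.2  -0.48  0.   -0.88  1.67]
axis [524.21838593  22.53097624 164.        ] r 28.653036838360226 90 keyway,key deg [np.float64(-43.485915743272415), np.float64(0.38035796913778275)] to turn 43.8662737124102
```

Rotating as planned, with about 44° left to go.

Request:
send_rows --steps '[[[0.01, 0.4, 0, -0.07, 0], [0.01, 0.4, 0, -0.07, 0], [0.01, 0.4, 0, -0.07, 0], [0.01, 0.4, 0, -0.07, 0], [0.01, 0.4, 0, -0.07, 0], [0.01, 0.4, 0, -0.07, 0], [0.01, 0.4, 0, -0.07, 0], [0.01, 0.3, 0, -0.06, 0], [0, 0, 0, 0, 0], [0, 0, 0, 0, 0]]]'

```text
clock: 4.97
position: [487.0, -21.5, 150.0]
ee_rot: [0.876, 0.482, -0.002, -0.001]
contact_force: [0.0, -0.4, -0.2]
gripper_width: 0.1
```

```bash
python3 rel.py; python3 look.py w4; python3 meas.py w4 325 160 164
```

```text
t 4.9667 p [487.  -21.5 150. ] r 57.8 az 229.8 xaz 57.6 tilt [-0.004 -0.001 -1.   ] F [ 0.  -0.4 -0.2] j [ 0.29  0.23 -0.44 -0.   -0.9   2.29]
axis [524.3506529   22.44881216 164.        ] r 28.63362912091559 90 keyway,key deg [np.float64(-16.433368192725553), np.float64(0.5165409726441521)] to turn 16.949909165369704
```

Request:
send_rows --steps '[[[0, 0.4, 0.1, 0, 0], [0, 0.4, 0.1, 0, 0], [0, 0.4, 0, -0.04, 0], [0, 0.2, 0, -0.04, 0], [0, 0, 0, 0, 0], [0, 0, 0, 0, 0]]]'

```text
clock: 5.52
position: [499.7, -28.6, 148.1]
ee_rot: [0.857, 0.515, -0.002, -0.001]
contact_force: [-1.2, 0.4, 0.7]
gripper_width: 0.0
```

```bash
python3 rel.py; python3 look.py w5; python3 meas.py w5 325 160 164
```

```text
t 5.5167 p [499.7 -28.6 148.1] r 56.9 az 244.3 xaz 62.0 tilt [-0.004 -0.    -1.   ] F [-1.2  0.4  0.7] j [ 0.27  0.26 -0.41 -0.   -0.91  2.39]
axis [524.28434759  22.44983402 164.        ] r 28.655811744413896 90 keyway,key deg [np.float64(-1.3324995322394715), np.float64(0.6532029214458086)] to turn 1.98570245368528
```

Request:
send_rows --steps '[[[0, 0.18, 0, 0, 0], [0, 0, 0, 0, 0], [0, 0, 0, 0, 0]]]'

```text
clock: 5.82
position: [501.5, -29.4, 148.1]
ee_rot: [0.857, 0.515, -0.002, -0.001]
contact_force: [-0.5, -0.3, -0.0]
gripper_width: -0.0
```

```bash
python3 rel.py; python3 look.py w6; python3 meas.py w6 325 160 164
```

```text
t 5.8167 p [501.5 -29.4 148.1] r 56.9 az 246.3 xaz 61.9 tilt [-0.004 -0.    -1.   ] F [-0.5 -0.3 -0. ] j [ 0.26  0.26 -0.4  -0.   -0.91  2.39]
axis [524.23012914  22.49316032 164.        ] r 28.636381436544543 90 keyway,key deg [np.float64(0.677544344548825), np.float64(0.42441691426268857)] to turn -0.2531274302861364
```

Aligned to within 0.3°. Now I back off the tooth, go up, and move over the hub at r≈36 to press.

Request:
send_rows --steps '[[[0, -0.4, 0, 0, 0], [0, 0, 0, 0, 0], [0, 0, -1.0, 0, 0], [0, 0, -1.2, 0, 0], [0, 0, -1.2, 0, 0], [0, 0, 0, 0, 0], [1.0, 0, 0, 0, 0], [1.0, 0, 0, 0, 0], [0, 0, 0, 0, 0], [0, 0, 0, 0, 0]]]'

```text
clock: 6.7
position: [509.1, -7.5, 185.6]
ee_rot: [0.857, 0.515, 0.0, 0.0]
contact_force: [0.2, 0.1, -0.9]
gripper_width: -0.0
```

```bash
python3 rel.py; python3 look.py w7; python3 meas.py w7 325 160 164
```

```text
t 6.7 p [509.1  -7.5 185.6] r 33.8 az 243.2 xaz 62.0 tilt [ 0. -0. -1.] F [ 0.2  0.1 -0.9] j [ 0.3   0.23 -0.34  0.   -1.    2.35]
axis [537.69857057  40.80899351 164.        ] r 28.635749277458352 28 keyway,key deg [np.float64(80.85779082747636), np.float64(-49.90301973696788)] to turn -130.76081056444423
```

View pics/w7.png

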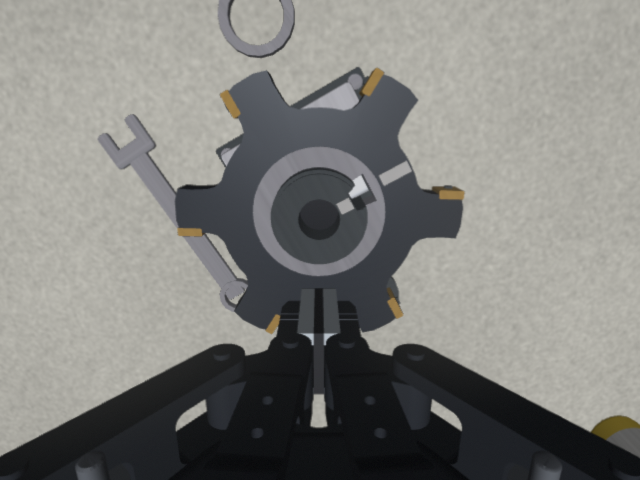

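The picture shows the keyway line at about (395,173), in line with the key at about (355,190). The last measurement used the wrong seed centre, so I'll rerun it at (319,212). Meanwhile I shift 2.5 mm outward and descend to just above the hub.

```bash
python3 meas.py w7 319 212 164
```

```text
axis [524.22916956  22.42888309 164.        ] r 28.56131319000755 90 keyway,key deg [np.float64(0.5660747590080415), np.float64(0.10498873105924744)] to turn -0.46108602794879405
```

Request:
send_rows --steps '[[[-0.25, 0, 0, 0, 0], [0, 0, 0.8, 0, 0], [0, 0, 0.6, 0, 0], [0, 0, 0.4, 0, 0], [0, 0, 0.2, 0, 0], [0, 0, 0, 0, 0]]]'

```text
clock: 7.25
position: [506.9, -10.2, 162.1]
ee_rot: [0.857, 0.515, -0.002, -0.0]
contact_force: [-1.2, 1.3, 3.7]
gripper_width: -0.2
```

In contact, with 3.7 N upward on the tool. Now I press down slowly.

Request:
send_rows --steps '[[[0, 0, 0.2, 0, 0], [0, 0, 0.2, 0, 0], [0, 0, 0.2, 0, 0], [0, 0, 0.2, 0, 0]]]'

```text
clock: 7.58
position: [507.2, -10.4, 156.1]
ee_rot: [0.857, 0.515, -0.001, 0.0]
contact_force: [-1.3, 0.7, 5.8]
gripper_width: -0.3
```

```bash
python3 rel.py
```

```text
t 7.5833 p [507.2 -10.4 156.1] r 37.2 az 242.7 xaz 62.0 tilt [-0.001 -0.001 -1.   ] F [-1.3  0.7  5.8] j [ 0.3   0.26 -0.39  0.   -0.93  2.35]
```

It is sliding down at about 6 N.

Request:
send_rows --steps '[[[0, 0, 0.15, 0, 0], [0, 0, 0.15, 0, 0], [0, 0, 0.15, 0, 0], [0, 0, 0, 0, 0]]]'

```text
clock: 7.92
position: [508.2, -10.7, 153.1]
ee_rot: [0.857, 0.516, 0.0, 0.001]
contact_force: [-1.1, 0.0, -0.6]
gripper_width: 0.1
```

Request:
send_rows --steps '[[[0, 0, 0.2, 0, 0], [0, 0, 0.2, 0, 0]]]'

```text
clock: 8.08
position: [509.2, -11.3, 153.0]
ee_rot: [0.856, 0.517, 0.001, 0.003]
contact_force: [-8.4, 3.6, 19.0]
gripper_width: 0.1
```

A hard stop at z≈153 under 19 N, which matches the shoulder height. Now I retract straight up and check.

Request:
send_rows --steps '[[[0, 0, -0.5, 0, 0], [0, 0, -1.0, 0, 0], [0, 0, -1.5, 0, 0], [0, 0, -1.5, 0, 0], [0, 0, -1.5, 0, 0], [-1.0, 0, -1.0, 0, 0], [-1.0, 0, 0, 0, 0], [-1.0, 0, 0, 0, 0], [0, 0, 0, 0, 0], [0, 0, 0, 0, 0]]]'

```text
clock: 8.92
position: [491.6, -41.0, 222.4]
ee_rot: [0.857, 0.515, -0.002, 0.001]
contact_force: [-0.2, -0.6, -0.9]
gripper_width: -0.1
```

```bash
python3 rel.py; python3 look.py w8; python3 - <<'E'
from h import *
C=cam("wrist");print("seed",proj(C,[524.2,22.5,154]))
from meas import meas
u=proj(C,[524.2,22.5,154])[0]
for z in(164,160,157,154):print(z,meas("w8",u,float(z)))
# heights from depth: hub, web, spigot
f=np.load("pics/w8.npz");d=f["d"];K,k1,M=C
th=np.radians(np.arange(40,320,5))
for nm,r,z in(("web",36,153),("hub",25,154),("spigot",17,174)):
    uv=proj(C,np.c_[524.2+r*np.cos(th),22.5+r*np.sin(th),np.full(len(th),z)])
    zz=[]
    for a in uv:
        i,j=a.round().astype(int)
        if 0<=i<640 and 0<=j<480 and d[j,i]>0:
            q=cv2.undistortPoints(a.reshape(1,1,2),K,np.array([k1,0,0,0.]))[0,0]
            zz.append((M[:3,:3]@(np.r_[q,1]*d[j,i])+M[:3,3])[2])
    print(nm,np.median(zz),len(zz))
E
```

```text
t 8.9167 p [491.6 -41.  222.4] r 71.6 az 242.8 xaz 62.0 tilt [-0.001 -0.004 -1.   ] F [-0.2 -0.6 -0.9] j [ 0.25  0.17 -0.32  0.   -1.08  2.4 ]
seed [[318.51475162 122.44637752]]
164 (array([524.35032646,  22.63501816, 164.        ]), np.float64(27.16422539638569), 90, [np.float64(3.575290730809315), np.float64(0.6490070236578074)])
160 (array([524.35246734,  22.62442945, 160.        ]), np.float64(27.71971574772881), 90, [np.float64(3.5617920201614064), np.float64(0.6988164354341293)])
157 (array([524.33097254,  22.60893352, 157.        ]), np.float64(28.119771049508334), 90, [np.float64(3.565486134810289), np.float64(0.7616191021478267)])
154 (array([524.32104264,  22.60288442, 154.        ]), np.float64(28.528032077881004), 90, [np.float64(3.5539869075005273), np.float64(0.7895814479836212)])
web 153.88885128000098 55
hub 155.04453822932766 56
spigot 174.79318789882 55
```

View pics/w8.png

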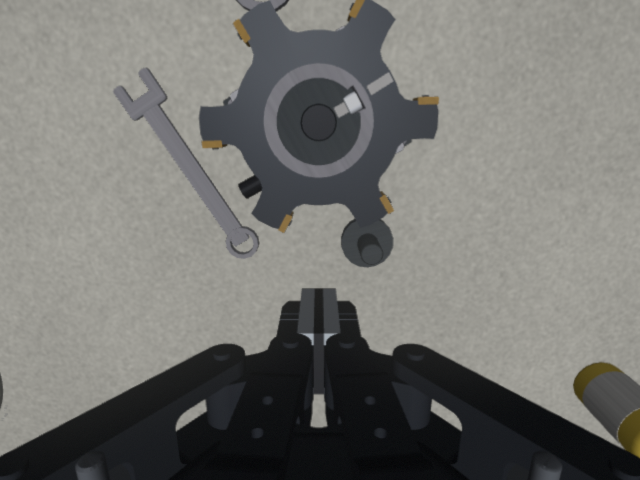

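The ring radius only matches 28.5 mm at z=154. The spigot end stands 19.75 mm above the hub by depth, against 20 mm when home. The keyway is 2.8° (0.05 rad) from the key, and the hand is clear. I'm handing it in.

```bash
python3 -c "
from bench import job
print(job.job_done())"
```

```text
the job is handed in; nothing more can be done
None
```

The cutter is down on the shoulder with its keyway round the key, and I handed the job in at about 9 s of the 64 s allowed. With the shut fingertips in the robot-side gullet I pushed it about 62° counter-clockwise. I then pressed it down at about 6 N until it stopped hard under 19 N, and pulled the hand clear.

- **Height:** the hub face is at its home height of 154 mm by ring size. By depth it is 19.75 mm below the spigot's end, where 20 mm is expected. Absolute depth heights read about 1 mm high on every surface, including the spigot, so I took that as camera offset.
- **Angle:** keyway and key are about 0.05 rad apart, against the 0.12 limit. They were aligned to within 0.5° before the press, so the cutter turned 2–3° within the keyway's play on the way down.
- **Failed check:** one angle measurement came out wrong because I gave it the wrong starting centre. Rerun on the same picture, it agreed with the others.
- **Not measured:** I did not measure whether the other things on the bench moved. The hand stayed well above them and I saw no contact.

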